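# Push a spray-out panel along the fence to the red line

### The job

Slide the blue test panel by its black handle, flat on the white board, up against the dark steel strip of the fence until its long edge lies flush on it; then, keeping it lightly pressed to the strip, push it along until its leading edge meets the red scribed line, stop there without running past it, and let go. Find the strip by feel and press on it only gently (some 3 to 15 N); do not lift the panel, and leave everything else where it is.

Things in the scene. Friction and masses are not known exactly. Their poses are not given: they have to be found in the camera images.
- board: White board fixed on the table, 260 (x) by 460 (y) by 12 mm thick. Origin at the centre of its underside (z = 0), so its top is 12 mm up. Its x axis points squarely at the fence, its y axis along the fence in the direction of pushing. The panel weighs about half a kilogram and drags on it with up to 4 N, more if pressed down.
- line_red: The red scribed line across the board, 190 mm long (along its x), 3 mm wide, flush. Origin at the middle of the line, on the board's top; axes parallel to the board's. Two black lines parallel to it are not to be used; the lines are 40 mm apart and which place is red varies.
- fence: Fixed blue rail, 18 (x) by 440 (y) by 12 mm high, on the board; origin under its centre, axes as the board's. Before it (-x), on three pins and parallel to it, the fence_strip: a rigid, locked dark steel bar of like height, 430 mm long, on which the panel bears: its face is at x = -0.035, give or take up to 12 mm, where the last user locked it. That setting is not measured: find it by feel.
- handle (a point): Centre, half-way up, of the panel's handle: an upright black cylinder 32 mm in diameter, 48 mm high, on the middle of the panel; this point is 24 mm above the panel's top. It swivels easily about its upright axis, so a panel moved by it turns by itself to lie flat along what it is pressed against. Its yaw means nothing.
- lead_edge (a point): Middle of the leading short edge of the panel (half-way through its thickness), 65 mm from the handle's axis. The panel is a blue plate 80 (x) by 130 (y) by 6 mm. The axes are the panel's: y out of the leading edge, x towards the long edge that goes against the fence. The edge is to stand over the middle of the red line.
- panel: The blue panel with its handle (see handle, lead_edge). Origin at the centre of its underside, below the handle. It starts loose on the board, 8 to 60 mm off the strip, a little askew, with its leading edge short of the red line.
- swatch: Orange colour swatch, 50 by 90 by 5 mm, lying loose on the near side of the board; origin under its centre. Leave alone.
- tape: Ring of yellow masking tape, 90 mm across, 22 mm high, lying loose on the board beyond the lines; origin under its centre. Leave alone.
- spare: Spare red handle, a loose cylinder 32 mm across, 50 mm high, standing on the near corner of the board; origin under its centre. Leave alone.
- tin: Large loose paint tin, 100 mm across, 130 mm high, on the table to the left; origin under its centre. Leave alone.
- tin2: Small loose paint tin, 76 mm across, 100 mm high, on the table to the right; origin under its centre. Leave alone.
- cup: White loose mixing cup, 84 mm across, 90 mm high, on the table to the right; origin under its centre. Leave alone.
- brush: Paint brush lying loose on the table to the left. Leave alone.
Things that resemble listed ones, but are neither listed nor needed, are in the scene too. Leave any brown, purple or turquoise look-alike of the panel alone.

How it is judged:
By the outcome, as a careful person would: the job done as asked, in the order asked, and still so for the second after the job is handed in, with the robot touching nothing.
It also fails if it takes over 64 s, if anything falls off the work surface, if the arm or the gripper's body presses on something with over 40 N, if the wrist force passes 120 N, or if a joint passes its speed limit or range.

### The arm

A 7-joint arm with a two-finger parallel gripper is mounted at the origin on the work surface. World frame = base frame: x ahead of the robot, y to its left, z up, the work surface at z = 0. Lengths are in mm, angles in rad, forces in N, time in s.
With the tool pointing down it reaches from about 425 to 825 mm from the base axis. Payload 3.6 kg.
Tool frame: the origin (TCP) lies between the finger pads; the fingertips stand 8 mm ahead of it and the grasp point (between the pads) lies 11 mm behind it; z points along the fingers, y is the line along which they close (so a half turn about z gives the same grasp; the last joint's range is limited). The gripper opens to 85 mm and grips with 20 to 120 N. Pads are 22 mm wide; open, the fingers measure 114 mm over their backs; the gripper's body (76 mm by 85 mm) begins 54 mm behind the grasp point. The pads swing forward as they close: fully open they stand 13 mm farther back than shut.
Start: joints at [1.24, 0.615, -0.013, 1.423, 0.008, 1.103, -0.04], TCP at [194.458, -620.201, 239.297] pointing down, gripper open.
Joint ranges: [-3.12, 3.12], [-0.3, 2.06], [-1.34, 1.32], [0.26, 2.42], [-1.36, 4.5], [0.01, 1.98], [-2.84, 2.84]. Speed limits (rad/s): [2.79, 2.79, 3.14, 3.14, 3.14, 3.14, 3.14].

### API

Orientations are given as [roll, pitch, yaw] about the fixed x, y, z axes, in that order (R = Rz(yaw) Ry(pitch) Rx(roll)).
In Python, from bench import robot gives the robot as it stands. The module is installed in compiled form; this text tells all that it offers.
- The arm moves only by the tool move_arm, never from a script. Its argument "targets" is a list that holds one entry, the list of rows, each a list of 7 numbers: the shift along the tool's x, y, z in m, then the turn, a rotation vector about the tool's x, y, z in rad, then the opening, from -1 (shut) to 1 (fully open). A call has 1 to 12 rows; each row is the pose to reach, as a shift and turn from the pose commanded when the call began, along the tool's axes at that moment; what a row does not reach only later rows make up. A row lasts 1/8 s, in which the tool goes at most 62.5 mm and 10.7 degrees, less where a joint would pass 70% of its speed; a pose out of reach is approached as far as the arm can. A call with a gripper value outside its range is refused whole. The fingers move at their own pace and stop on an object; the grip force is fixed at half the most. Time passes only in rows, so rows that repeat a pose let the fingers close. It gives the time, the measured TCP pose, the force, the opening and the grip force at its end, in the units of the state.
- robot.observe(): the state, without advancing time (a new reading comes with each control period).
- robot.camera(name): name is "scene" or "top" or "wrist"; returns a dict with "pixels" (400x640x3 uint8, blue, green, red), "z_map" (400x640 float32, mm along the optical axis (not along the pixel's ray), 0 where there is no reading), "fov_y" (degrees; the focal length in pixels is half the picture's height over the tangent of half this angle, whatever the lens; pixels are square), "cx", "cy" (the principal point, pixels), "rvec" (rotation vector, rad) and "tvec" (3), from world to camera coordinates, as OpenCV has them; the wrist camera has in their place "T_tool_cam" (4x4, takes a point from camera to tool coordinates, whose origin is the TCP and whose axes are the flange's). Camera axes: x right, y down, z forward; pixel columns grow to the right and rows downward; lengths in mm; the calibration is good to about 2 mm. A picture is of the moment at which its call begins: read the wrist's pose just before it.
- robot.finish_job(): hands the job in; it is judged then, once.
The state is a dict: "time": time; "joint_positions": joint angles; "dq": joint speeds; "joint_torque": joint torques, N m; "position": TCP position; "eef_rot": TCP orientation; "force": force on the tool from outside, world axes, zero at the start; "torque": the same for the moment, N m; "gripper_width": opening from 0.0 (shut) to 1.0 (fully open); "finger_force": force on a finger pad.
Only numpy, scipy, OpenCV 4.12 (cv2) and the standard library are available. Lean on these libraries where they do the work, as an engineer would, in place of code of your own. Each camera call takes 0.05 s, during which the arm holds its last target. There are 200 camera calls.

## Working session

There is one attempt and no reset: what is moved stays moved. The work goes in short steps, Python scripts to look and compute and a tool call to move; the robot and the scene stay as the last step left them, time stands still between calls to the robot, and variables do not carry over. Pictures are saved under pics/ and viewed, at most 10 in all, crops included, and the job is handed in when it is done.

Besides the shell and the picture viewer there is one more tool, called after "Request:" by a JSON object that holds its "name" and its "arguments". move_arm: Moves the arm, as the interface text tells. Its arguments: {"type":"object","properties":{"targets":{"type":"array"}},"required":["targets"]}

```bash
mkdir -p pics
cat > h.py <<'E'
import numpy as np, cv2
from bench import robot
from scipy.spatial.transform import Rotation as R
def w2c(c):
    return R.from_rotvec(np.ravel(c['rvec'])).as_matrix(), np.ravel(c['tvec'])
def world(c,u,v,z=None,state=None):
    "pixels -> world; by depth or on plane z"
    u=np.asarray(u,float);v=np.asarray(v,float)
    f=200/np.tan(np.radians(c['fov_y'])/2)
    d=np.stack([(u-c['cx'])/f,(v-c['cy'])/f,np.ones_like(u)],-1)
    if 'rvec' in c:
        A,t=w2c(c); Rc=A.T; o=-A.T@t
    else:
        T=np.array(c['T_tool_cam']); Rt=R.from_euler('xyz',state['eef_rot']).as_matrix()
        Rc=Rt@T[:3,:3]; o=Rt@T[:3,3]+state['position']
    dw=d@Rc.T
    if z is None: s=c['z_map'][v.astype(int),u.astype(int)]
    else: s=(z-o[2])/dw[...,2]
    return o+dw*s[...,None]
E
python3 - <<'E'
from h import *
s=robot.observe(); print(s)
for n in('top','scene'):
    c=robot.camera(n); cv2.imwrite(f'pics/{n}0.png',c['pixels']); np.save(f'{n}.npy',c,allow_pickle=True)
    print({k:v for k,v in c.items() if k not in('pixels','z_map')})
E
```

```text
{'time': 0.0, 'joint_positions': array([ 1.24051387,  0.61593901, -0.01260474,  1.42492969,  0.00807657,
        1.10338826, -0.04039907]), 'dq': array([ 0.00137463,  0.00036346, -0.00094523, -0.00099905, -0.00010161,
       -0.00096087, -0.00165185]), 'joint_torque': array([ 6.23851956e-04, -4.69212413e+01,  2.59403419e-01, -1.71036100e+01,
        9.98279254e-03,  9.73852817e-03,  1.79158985e-05]), 'position': array([ 194.21837693, -619.51442844,  238.11509595]), 'eef_rot': array([-3.13897813e+00,  2.43810897e-05,  3.03830080e-01]), 'force': array([ 0.29558627, -0.21807008,  0.16332807]), 'torque': array([0.00104502, 0.00112452, 0.00523145]), 'finger_force': 0.0, 'gripper_width': 1.0005930074531975}
{'fov_y': 54.61040671391015, 'cx': 318.7769100577583, 'cy': 199.86222239027825, 'rvec': array([ 2.19790476, -2.20697645,  0.02852082]), 'tvec': array([  31.17818607,  558.38521615, 1217.25125254])}
{'fov_y': 48.25483113715087, 'cx': 321.62715401994427, 'cy': 204.52221041248163, 'rvec': array([ 1.32155658,  2.41508101, -0.77432924]), 'tvec': array([ 308.58167822, -359.97676497, 1762.06287122])}
```

View pics/top0.png

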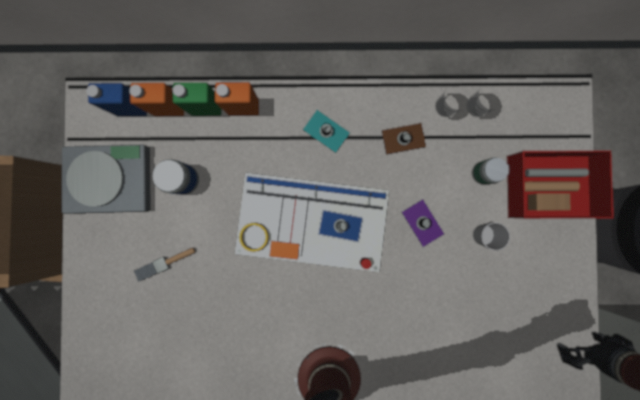

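Top view: the board is centred near (312,222), the fence is on its far side, and the panel's handle is at about (341,226). The lines are at columns 280–305, with the tape to the left at (254,236).

Run:
```python
from h import *
c=np.load('top.npy',allow_pickle=True).item()
im=cv2.resize(c['pixels'][165:280,225:400],None,fx=4.5,fy=4.5,interpolation=cv2.INTER_CUBIC); cv2.imwrite('pics/crop0.png',im)
P=lambda u,v,z: world(c,[u],[v],z)[0].round(1)
hsv=cv2.cvtColor(c['pixels'],cv2.COLOR_BGR2HSV)
print('handle',P(341,226,66-0), P(341,226,42))
m=(hsv[...,0]>100)&(hsv[...,0]<125)&(hsv[...,1]>120); m[:205]=0;m[245:]=0;m[:,:310]=0;m[:,370:]=0
pts=np.argwhere(m)[:,::-1].astype(np.float32); r=cv2.minAreaRect(pts);print(r); b=cv2.boxPoints(r); print(world(c,b[:,0],b[:,1],18).round(1))
# board corners
print(world(c,[245,388,380,235],[174,190,271,254],12).round(1))
```

```text
handle [477.7 -38.   66. ] [476.8 -39.3  42. ]
((340.2113342285156, 225.5396270751953), (37.22628402709961, 21.377470016479492), 10.619654655456543)
[[ 455.5   25.6   18. ]
 [ 521.3   12.9   18. ]
 [ 499.3 -101.7   18. ]
 [ 433.7  -88.9   18. ]]
[[ 641.4  262.2   12. ]
 [ 588.6 -189.8   12. ]
 [ 334.4 -162.2   12. ]
 [ 389.   293.2   12. ]]
```

View pics/crop0.png

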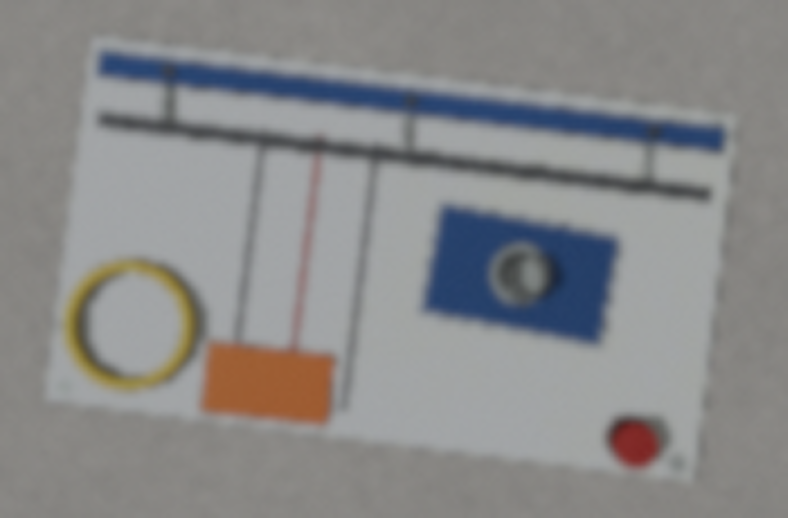

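The red line is the middle of the three. I'll go above the handle with the tool axes aligned to the board (tool x = board x, tool y = −board y).

Request:
{"name": "move_arm", "arguments": {"targets": [[[0.444,-0.469,0.03,0,0,0.42,1],[0.444,-0.469,0.03,0,0,0.42,1],[0.444,-0.469,0.03,0,0,0.42,1],[0.444,-0.469,0.03,0,0,0.42,1],[0.444,-0.469,0.03,0,0,0.42,1],[0.444,-0.469,0.03,0,0,0.42,1],[0.444,-0.469,0.03,0,0,0.42,1],[0.444,-0.469,0.03,0,0,0.42,1],[0.444,-0.469,0.03,0,0,0.42,1],[0.444,-0.469,0.03,0,0,0.42,1],[0.444,-0.469,0.03,0,0,0.42,1],[0.444,-0.469,0.03,0,0,0.42,1]]]}}

```text
time: 1.6
position: [478.0, -37.9, 208.9]
eef_rot: [-3.141, 0.001, -0.112]
force: [0.5, -0.4, -0.4]
gripper_width: 1.007
finger_force: 0.0
```

Request:
{"name": "move_arm", "arguments": {"targets": [[[0,0,0,0,0,0,1],[0,0,0,0,0,0,1],[0,0,0,0,0,0,1]]]}}

```text
time: 1.98
position: [477.4, -41.1, 209.5]
eef_rot: [3.141, -0.0, -0.119]
force: [-0.2, -0.2, -0.2]
gripper_width: 1.001
finger_force: 0.0
```

Run:
```python
from h import *
s=robot.observe(); c=robot.camera('wrist'); print(s['time'],s['position'],s['eef_rot'],s['force'],s['joint_positions'])
cv2.imwrite('pics/w1.png',c['pixels']); c['s']=s; np.save('w1.npy',c,allow_pickle=True); print(c['T_tool_cam'],c['fov_y'])
```

```text
1.975 [477.42835507 -41.12419507 209.45950117] [ 3.14126097e+00 -2.58965310e-05 -1.18575020e-01] [-0.16201569 -0.2466361  -0.15241616] [ 0.04742798  0.3905316  -0.01010689  1.9421817   0.00577739  0.80890653
 -1.65527743]
[[ 5.68911375e-04 -9.61778186e-01 -2.73829138e-01  6.97040440e+01]
 [ 9.99999732e-01  4.21064859e-04  5.98695331e-04 -1.27224593e+00]
 [-4.60512282e-04 -2.73829405e-01  9.61778168e-01 -1.34988492e+02]
 [ 0.00000000e+00  0.00000000e+00  0.00000000e+00  1.00000000e+00]] 65.45802080108446
```

View pics/w1.png

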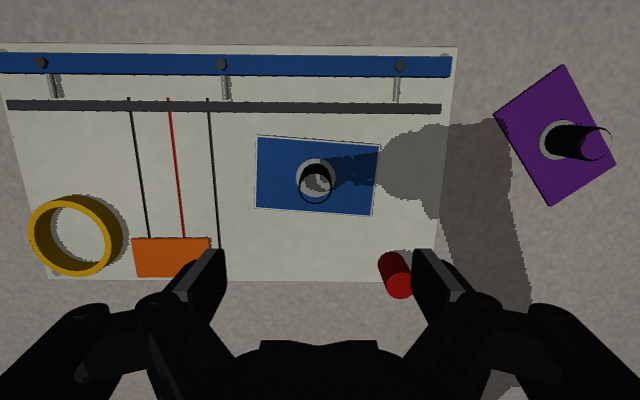

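Wrist view: the red line runs (169,98)–(184,238). The strip's front edge is at about row 112, the panel corners are (257,135), (381,145), (372,216) and (256,208), and the handle top is at (315,187). Fitting these now.

Run:
```python
from h import *
c=np.load('w1.npy',allow_pickle=True).item(); s=c['s']; im=c['pixels'].astype(int); B,G,Rr=im[...,0],im[...,1],im[...,2]
def W(p,z): p=np.array(p,float); return world(c,p[:,0],p[:,1],z,s)
red=(Rr>120)&(G<80)&(B<80); red[:116]=0; red[236:]=0; red[:,:150]=0; red[:,200:]=0
v,u=np.nonzero(red); L=W(np.c_[u,v],12)
def fit(P,ax):  # direction
    vx,vy,x,y=cv2.fitLine(P[:,:2].astype(np.float32),cv2.DIST_HUBER,0,.01,.01).ravel(); return np.array([vx,vy]),np.array([x,y])
d,o=fit(L,0); print('red dir angle',np.arctan2(d[1],d[0])%np.pi, o, len(u))
# strip front edge: lowest dark row in rows 95..125
E=[]; F=[]
for x in list(range(15,110,4))+list(range(225,360,4)):
    col=im[95:125,x].sum(1); k=np.nonzero(col<250)[0]
    if len(k): E.append((x,95+k.max()+.5))
E=np.array(E); 
for z in (24,12):
    P=W(E,z); d2,o2=fit(P,1); print('strip z',z,np.arctan2(d2[1],d2[0]),o2)
# fence front edge
for x in list(range(70,200,5))+list(range(240,380,5)):
    b=(im[40:90,x,0]-im[40:90,x,2]>40); k=np.nonzero(b)[0]
    F.append((x,40+k.max()+.5))
P=W(F,24); d3,o3=fit(P,1); print('fence face?',np.arctan2(d3[1],d3[0]),o3)
pan=W([(257,135),(381,145),(372,216),(256,208)],18); print('panel',pan.round(1),pan.mean(0))
print('handle top',W([(315,191)],66),'depths',W([(315,187)],66), c['z_map'][187,315])
yaw=np.arctan2(-d[1],-d[0]) if d[0]<0 else np.arctan2(d[1],d[0]); bx=np.array([np.cos(yaw),np.sin(yaw)]);by=np.array([-bx[1],bx[0]])
f=lambda p:(np.dot(p[:2],bx).round(1),np.dot(p[:2],by).round(1))
print('yaw',yaw,'board coords: red',f(o),'strip',f(o2),f(W(E,24).mean(0)),'fence',f(P.mean(0)),'panel',[f(q) for q in pan],f(pan.mean(0)),'handle',f(W([(315,189)],66)[0]),'tcp',f(s['position']))
z=c['z_map'];print(world(c,[315,300,30],[178,160,106],None,s))
```

```text
red dir angle 3.0122266 [490.91382 114.96096] 51
strip z 24 1.4438758 [559.3607   72.35719]
strip z 12 1.4438758 [559.83124  76.86657]
fence face? 1.443022 [590.89557   41.488968]
panel [[ 529.6   17.4   18. ]
 [ 504.3 -108.9   18. ]
 [ 427.5  -94.1   18. ]
 [ 451.8   32.    18. ]] [478.30770234 -38.43304604  18.        ]
handle top [[475.6311395 -36.7650192  66.       ]] depths [[479.40579815 -37.2236909   66.        ]] 331.4954
yaw -0.12936623 board coords: red (np.float32(472.0), np.float32(177.3)) strip (np.float32(545.2), np.float32(148.4)) (np.float64(545.4), np.float64(143.9)) fence (np.float64(580.6), np.float64(114.3)) panel [(np.float64(522.9), np.float64(85.5)), (np.float64(514.1), np.float64(-43.0)), (np.float64(436.1), np.float64(-38.2)), (np.float64(443.9), np.float64(90.0))] (np.float64(479.3), np.float64(23.6)) handle (np.float64(478.3), np.float64(24.9)) tcp (np.float64(478.7), np.float64(20.8))
[[478.41258587 -36.68144513  21.69470233]
 [498.7523725  -23.21818441  18.32694603]
 [584.06870111 234.2090056   23.37046887]]
```

Request:
{"name": "move_arm", "arguments": {"targets": [[[0,-0.003,0.06,0,0,-0.005,1],[0,-0.003,0.11,0,0,-0.005,1],[0,-0.003,0.15,0,0,-0.005,1],[0,-0.003,0.17,0,0,-0.005,1],[0,-0.003,0.17,0,0,-0.005,1],[0,-0.003,0.17,0,0,-0.005,1],[0,-0.003,0.17,0,0,-0.005,0.2],[0,-0.003,0.17,0,0,-0.005,0],[0,-0.003,0.17,0,0,-0.005,-0.1],[0,-0.003,0.17,0,0,-0.005,-0.2],[0,-0.003,0.17,0,0,-0.005,-0.4],[0,-0.003,0.17,0,0,-0.005,-0.4]]]}}

```text
time: 3.52
position: [478.2, -37.1, 39.8]
eef_rot: [3.141, -0.0, -0.111]
force: [-0.8, -0.0, 5.5]
gripper_width: 0.361
finger_force: 59.0
```

Request:
{"name": "move_arm", "arguments": {"targets": [[[0,0,0,0,0,0,-0.4],[0,0,0,0,0,0,-0.4],[0,0,0,0,0,0,-0.4]]]}}

```text
time: 3.9
position: [478.2, -37.1, 39.8]
eef_rot: [3.141, -0.0, -0.111]
force: [-0.4, -1.0, 4.9]
gripper_width: 0.355
finger_force: 59.0
```

Request:
{"name": "move_arm", "arguments": {"targets": [[[0.003,0,-0.0002,0,0,0.015,-0.4],[0.007,0,-0.0003,0,0,0.015,-0.4],[0.011,0,-0.0003,0,0,0.015,-0.4],[0.015,0,-0.0003,0,0,0.015,-0.4],[0.017,0,-0.0003,0,0,0.015,-0.4],[0.018,0,-0.0003,0,0,0.015,-0.4],[0.0185,0,-0.0003,0,0,0.015,-0.4],[0.019,0,-0.0003,0,0,0.015,-0.4]]]}}

```text
time: 4.9
position: [495.0, -38.7, 39.8]
eef_rot: [3.142, 0.004, -0.126]
force: [-3.7, 0.6, 6.8]
gripper_width: 0.359
finger_force: 59.1
```

Request:
{"name": "move_arm", "arguments": {"targets": [[[0.0005,0,0,0,0,0,-0.4],[0.001,0,0,0,0,0,-0.4],[0.0015,0,0,0,0,0,-0.4],[0.002,0,0,0,0,0,-0.4]]]}}

```text
time: 5.4
position: [497.0, -38.9, 39.8]
eef_rot: [3.142, 0.004, -0.126]
force: [-4.5, 0.9, 5.6]
gripper_width: 0.357
finger_force: 59.1
```

Request:
{"name": "move_arm", "arguments": {"targets": [[[0.0005,0,0,0,0,0,-0.4],[0.001,0,0,0,0,0,-0.4],[0.0015,0,0,0,0,0,-0.4],[0.002,0,0,0,0,0,-0.4]]]}}

```text
time: 5.9
position: [499.0, -39.2, 39.8]
eef_rot: [3.142, 0.004, -0.126]
force: [-2.8, 0.4, 6.3]
gripper_width: 0.357
finger_force: 59.1
```

Request:
{"name": "move_arm", "arguments": {"targets": [[[0.0005,0,0,0,0,0,-0.4],[0.001,0,0,0,0,0,-0.4],[0.0015,0,0,0,0,0,-0.4],[0.002,0,0,0,0,0,-0.4]]]}}

```text
time: 6.4
position: [500.2, -39.3, 39.8]
eef_rot: [3.141, 0.006, -0.126]
force: [-5.1, 0.9, 8.0]
gripper_width: 0.355
finger_force: 59.3
```

Request:
{"name": "move_arm", "arguments": {"targets": [[[0.0005,0,0,0,0,0,-0.4],[0.001,0,0,0,0,0,-0.4],[0.0015,0,0,0,0,0,-0.4]]]}}

```text
time: 6.78
position: [501.3, -39.8, 39.8]
eef_rot: [3.141, 0.006, -0.126]
force: [-4.8, -0.1, 9.1]
gripper_width: 0.36
finger_force: 59.4
```

Request:
{"name": "move_arm", "arguments": {"targets": [[[0.0005,0,0,0,0,0,-0.4],[0.001,0,0,0,0,0,-0.4]]]}}

```text
time: 7.02
position: [502.3, -40.1, 39.8]
eef_rot: [3.141, 0.006, -0.126]
force: [-5.3, -1.1, 8.7]
gripper_width: 0.355
finger_force: 59.4
```

Request:
{"name": "move_arm", "arguments": {"targets": [[[0.0005,0,-0.0002,0,0,0,-0.4],[0.001,0,-0.0003,0,0,0,-0.4]]]}}

```text
time: 7.28
position: [503.7, -40.4, 39.8]
eef_rot: [3.141, 0.006, -0.126]
force: [-4.1, -0.8, 4.5]
gripper_width: 0.357
finger_force: 59.0
```

Request:
{"name": "move_arm", "arguments": {"targets": [[[0.0005,0,0,0,0,0,-0.4],[0.001,0,0,0,0,0,-0.4]]]}}

```text
time: 7.52
position: [504.4, -40.6, 39.8]
eef_rot: [3.141, 0.006, -0.127]
force: [-4.8, -0.5, 5.9]
gripper_width: 0.359
finger_force: 59.2
```

Request:
{"name": "move_arm", "arguments": {"targets": [[[0.0005,0,0,0,0,0,-0.4],[0.001,0,0,0,0,0,-0.4]]]}}

```text
time: 7.78
position: [504.4, -40.6, 39.8]
eef_rot: [3.141, 0.008, -0.126]
force: [-6.0, 0.5, 8.0]
gripper_width: 0.355
finger_force: 59.3
```

Request:
{"name": "move_arm", "arguments": {"targets": [[[0.0005,0,0,0,0,0,-0.4],[0.001,0,0,0,0,0,-0.4]]]}}

```text
time: 8.02
position: [504.5, -40.6, 39.8]
eef_rot: [3.14, 0.01, -0.126]
force: [-8.4, 0.7, 9.7]
gripper_width: 0.356
finger_force: 59.5
```

Request:
{"name": "move_arm", "arguments": {"targets": [[[0.0005,0,0,0,0,0,-0.4],[0.001,0,0,0,0,0,-0.4]]]}}

```text
time: 8.28
position: [504.5, -40.6, 39.8]
eef_rot: [3.14, 0.012, -0.126]
force: [-9.6, -0.5, 12.6]
gripper_width: 0.355
finger_force: 59.6
```

Run:
```python
from h import *
s=robot.observe(); c=robot.camera('wrist'); print(s['time'],s['position'],s['force'],s['torque'])
cv2.imwrite('pics/w2.png',c['pixels']); c['s']=s; np.save('w2.npy',c,allow_pickle=True)
```

```text
8.275 [504.50848151 -40.59926776  39.77355087] [-9.58140237 -0.48413074 12.60629989] [0.03517814 1.72549128 0.01065954]
```

View pics/w2.png

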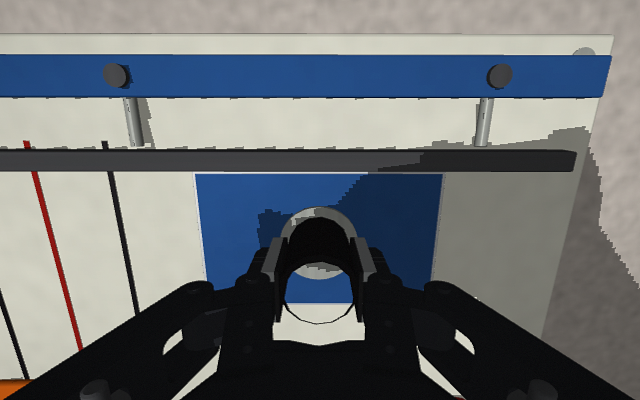

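The panel lies flush on the strip. Its leading edge runs (195,174)–(205,302) and the red line (25,142)–(80,350). Next I'll measure the gap along the strip.

```bash
cat > gap.py <<'E'
from h import *
def gap(c,ulo,uhi,v0,v1,pl,pr):
    "board-y of red line minus panel lead edge; edge searched in columns pl..pr"
    s=c['s']; im=c['pixels'].astype(int); B,G,Rr=im[...,0],im[...,1],im[...,2]
    red=(Rr>100)&(G<80)&(B<80); m=np.zeros_like(red); m[v0:v1,ulo:uhi]=1; v,u=np.nonzero(red&m)
    L=world(c,u,v,12,s); pts=[]
    for r in range(180,270,3):
        k=np.nonzero((B-Rr)[r,pl:pr]>50)[0]
        if len(k): pts.append((pl+k[0]-.5,r))
    p=np.array(pts); P=world(c,p[:,0],p[:,1],18,s)
    yaw=-0.127; bx=np.array([np.cos(yaw),np.sin(yaw)]); by=np.array([-bx[1],bx[0]])
    ly=L[:,:2]@by; py=P[:,:2]@by
    print('n',len(u),len(p),'red y',np.median(ly),ly.std(),'edge y',np.median(py),py.std(),'gap',np.median(ly)-np.median(py),'tcp y',s['position'][:2]@by)
E
python3 - <<'E'
from gap import *
c=np.load('w2.npy',allow_pickle=True).item(); gap(c,20,90,175,350,150,240)
E
```

```text
n 847 30 red y 175.2362676544886 0.8093712572807488 edge y 88.09668468815492 0.15865826113711143 gap 87.13958296633369 tcp y 23.62818343287267
```

Request:
{"name": "move_arm", "arguments": {"targets": [[[0,-0.001,-0.0003,0,0,0,-0.4],[0,-0.003,-0.0005,0,0,0,-0.4],[0,-0.006,-0.0005,0,0,0,-0.4],[0,-0.009,-0.0005,0,0,0,-0.4],[0,-0.012,-0.0005,0,0,0,-0.4],[0,-0.015,-0.0005,0,0,0,-0.4]]]}}

```text
time: 9.07
position: [506.1, -29.0, 39.9]
eef_rot: [3.136, 0.012, -0.129]
force: [-8.8, -4.9, 8.1]
gripper_width: 0.359
finger_force: 59.4
```

Request:
{"name": "move_arm", "arguments": {"targets": [[[0,-0.003,0,0,0,0,-0.4],[0,-0.006,0,0,0,0,-0.4],[0,-0.009,0,0,0,0,-0.4],[0,-0.012,0,0,0,0,-0.4],[0,-0.015,0,0,0,0,-0.4],[0,-0.018,0,0,0,0,-0.4],[0,-0.02,0,0,0,0,-0.4]]]}}

```text
time: 9.95
position: [508.6, -9.1, 39.9]
eef_rot: [3.136, 0.013, -0.129]
force: [-8.8, -5.6, 8.4]
gripper_width: 0.357
finger_force: 59.5
```

Request:
{"name": "move_arm", "arguments": {"targets": [[[0,-0.004,0,0,0,0,-0.4],[0,-0.008,0,0,0,0,-0.4],[0,-0.012,0,0,0,0,-0.4],[0,-0.016,0,0,0,0,-0.4],[0,-0.02,0,0,0,0,-0.4],[0,-0.024,0,0,0,0,-0.4],[0,-0.028,0,0,0,0,-0.4],[0,-0.032,0,0,0,0,-0.4],[0,-0.035,0,0,0,0,-0.4],[0,-0.038,0,0,0,0,-0.4],[0,-0.04,0,0,0,0,-0.4],[0,-0.04,0,0,0,0,-0.4]]]}}

```text
time: 11.45
position: [513.7, 30.8, 39.9]
eef_rot: [3.136, 0.013, -0.129]
force: [-8.3, -5.4, 9.1]
gripper_width: 0.356
finger_force: 59.5
```

Run:
```python
from gap import *
s=robot.observe(); c=robot.camera('wrist'); print(s['time'],s['position'],s['force'])
cv2.imwrite('pics/w3.png',c['pixels']); c['s']=s; np.save('w3.npy',c,allow_pickle=True)
try: gap(c,130,200,178,260,170,240)
except Exception as e: print(e)
```

```text
11.45 [513.68742776  30.77737417  39.89987482] [-8.30037247 -5.36935051  9.08518666]
n 414 30 red y 174.9678340629735 0.8022140807281902 edge y 159.95063482193524 0.15926286972294074 gap 15.01719924103827 tcp y 95.5925767312101
```

View pics/w3.png

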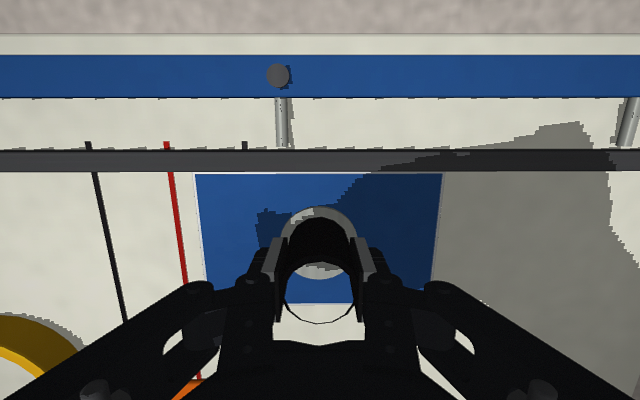

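Flush still; the red line runs (167,172)–(187,280) and the panel's lead edge is at columns 195–205, leaving a gap of 15 mm. I'll advance 12 mm and look again.

Request:
{"name": "move_arm", "arguments": {"targets": [[[0,-0.003,0,0,0,0,-0.4],[0,-0.006,0,0,0,0,-0.4],[0,-0.008,0,0,0,0,-0.4],[0,-0.01,0,0,0,0,-0.4],[0,-0.011,0,0,0,0,-0.4],[0,-0.012,0,0,0,0,-0.4],[0,-0.012,0,0,0,0,-0.4]]]}}

```text
time: 12.38
position: [515.2, 42.3, 39.9]
eef_rot: [3.136, 0.013, -0.129]
force: [-8.6, -5.2, 8.3]
gripper_width: 0.356
finger_force: 59.5
```

Run:
```python
from gap import *
s=robot.observe(); c=robot.camera('wrist'); print(s['time'],s['position'],s['force'])
cv2.imwrite('pics/w4.png',cv2.resize(c['pixels'][150:290,150:250],None,fx=6,fy=4,interpolation=cv2.INTER_NEAREST)); c['s']=s; np.save('w4.npy',c,allow_pickle=True)
gap(c,170,200,178,260,170,240)
print(c['pixels'][220,184:206].tolist())
c3=np.load('w3.npy',allow_pickle=True).item(); print(c3['pixels'][220,168:206].tolist())
f=world(c,np.array([196,197.]),np.array([220,220.]),18,s);print(f)
```

```text
12.375 [515.18987023  42.33234134  39.89538452] [-8.62665113 -5.24815097  8.34337822]
n 78 30 red y 175.997926892051 0.16890463987859106 edge y 171.59025819485146 0.15661576645489778 gap 4.40766869719954 tcp y 107.24478172436436
[[197, 212, 213], [196, 211, 212], [197, 212, 213], [198, 212, 213], [197, 212, 213], [197, 210, 211], [197, 211, 211], [195, 210, 211], [195, 210, 211], [197, 212, 212], [190, 203, 208], [94, 102, 175], [32, 35, 149], [131, 133, 173], [227, 230, 227], [212, 213, 213], [150, 101, 68], [136, 75, 33], [137, 77, 36], [136, 77, 36], [137, 78, 38], [138, 79, 38]]
[[197, 210, 211], [196, 210, 210], [194, 209, 210], [195, 210, 210], [197, 212, 211], [191, 204, 207], [97, 106, 174], [15, 21, 149], [22, 27, 150], [21, 26, 150], [16, 21, 150], [68, 75, 153], [168, 180, 182], [201, 216, 214], [197, 212, 211], [197, 211, 211], [197, 212, 213], [197, 211, 213], [197, 212, 213], [197, 213, 213], [198, 213, 213], [198, 213, 213], [198, 213, 213], [199, 214, 214], [199, 214, 215], [199, 214, 214], [199, 214, 214], [200, 214, 215], [197, 210, 211], [192, 197, 196], [220, 223, 224], [210, 211, 212], [150, 101, 67], [135, 74, 32], [137, 77, 36], [137, 78, 37], [137, 79, 37], [137, 78, 38]]
[[536.58858324 106.31118315  18.        ]
 [536.51941115 105.78439572  18.        ]]
```

View pics/w4.png

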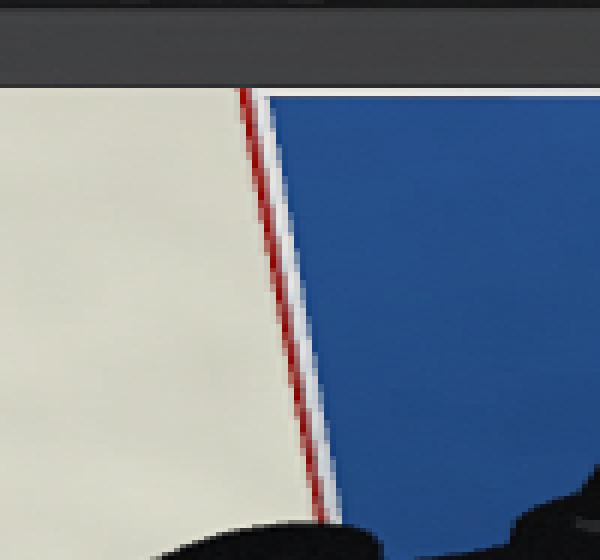

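The panel has a white rim about 1.4 mm wide at its edge (inner edge at column 199.6, outer at 197.0). The red line's left side is at 195.0, so the true remaining gap is about 2.0 mm. I'll finish that move, then relax the arm's elastic load before letting go.

Request:
{"name": "move_arm", "arguments": {"targets": [[[0,-0.0005,0,0,0,0,-0.4],[0,-0.001,0,0,0,0,-0.4],[0,-0.0015,0,0,0,0,-0.4],[0,-0.0019,0,0,0,0,-0.4],[0,-0.0019,0,0,0,0,-0.4]]]}}

```text
time: 13.05
position: [515.4, 44.1, 39.9]
eef_rot: [3.136, 0.013, -0.129]
force: [-8.7, -5.4, 8.4]
gripper_width: 0.357
finger_force: 59.5
```

Run:
```python
from gap import *
s=robot.observe(); c=robot.camera('wrist'); print(s['time'],s['position'],s['force'])
c['s']=s; np.save('w5.npy',c,allow_pickle=True)
by=np.array([np.sin(.127),np.cos(.127)]);print(s['position'][:2]@by)
for r in(180,200,220,240):print(c['pixels'][r,186:204].tolist())
```

```text
13.05 [515.42434126  44.05343284  39.92721941] [-8.7150986  -5.39283215  8.44828181]
108.9817099670044
[[195, 208, 209], [194, 209, 210], [195, 209, 210], [195, 209, 210], [195, 209, 210], [193, 207, 208], [191, 199, 199], [219, 219, 218], [213, 213, 215], [170, 138, 117], [135, 74, 29], [138, 79, 37], [138, 80, 39], [138, 80, 38], [137, 80, 37], [138, 80, 38], [139, 80, 39], [140, 80, 38]]
[[194, 209, 210], [196, 209, 211], [197, 209, 210], [196, 210, 210], [196, 209, 210], [197, 210, 211], [197, 210, 211], [197, 210, 211], [196, 207, 207], [197, 194, 191], [216, 218, 220], [188, 173, 165], [133, 70, 24], [137, 78, 35], [138, 80, 37], [137, 79, 36], [138, 80, 37], [138, 80, 38]]
[[198, 212, 212], [197, 211, 212], [196, 211, 212], [197, 211, 213], [196, 211, 212], [197, 211, 212], [196, 210, 210], [196, 210, 210], [195, 210, 211], [195, 209, 211], [193, 206, 208], [191, 196, 195], [220, 223, 224], [210, 211, 212], [149, 101, 67], [135, 75, 33], [137, 78, 37], [137, 77, 37]]
[[192, 207, 207], [191, 206, 205], [191, 206, 206], [191, 206, 206], [193, 206, 206], [192, 207, 208], [193, 207, 208], [193, 207, 208], [195, 207, 209], [195, 208, 210], [195, 210, 210], [197, 211, 211], [194, 208, 207], [187, 195, 195], [208, 207, 203], [209, 205, 202], [165, 133, 111], [130, 71, 29]]
```

Request:
{"name": "move_arm", "arguments": {"targets": [[[0,0.001,0,0,0,0,-0.4],[0,0.002,0,0,0,0,-0.4],[-0.0005,0.0025,0,0,0,0,-0.4],[-0.0015,0.0025,0,0,0,0,-0.4],[-0.002,0.0025,0,0,0,0,-0.4],[-0.002,0.0025,0,0,0,0,-0.4]]]}}

```text
time: 13.85
position: [515.3, 43.9, 39.9]
eef_rot: [3.139, 0.008, -0.127]
force: [-5.2, -2.3, 5.2]
gripper_width: 0.358
finger_force: 59.0
```

Request:
{"name": "move_arm", "arguments": {"targets": [[[-0.0005,0.0005,0,0,0,0,-0.4],[-0.001,0.001,0,0,0,0,-0.4],[-0.0015,0.0013,0,0,0,0,-0.4],[-0.0015,0.0013,0,0,0,0,-0.4]]]}}

```text
time: 14.35
position: [515.3, 43.9, 39.9]
eef_rot: [3.14, 0.005, -0.126]
force: [-4.7, -1.8, 2.4]
gripper_width: 0.354
finger_force: 59.1
```

Request:
{"name": "move_arm", "arguments": {"targets": [[[-0.0005,0.0003,0,0,0,0,-0.4],[-0.001,0.0005,0,0,0,0,-0.4],[-0.001,0.0005,0,0,0,0,-0.4]]]}}

```text
time: 14.72
position: [515.3, 43.9, 39.9]
eef_rot: [3.141, 0.003, -0.126]
force: [-5.0, -0.6, -0.0]
gripper_width: 0.353
finger_force: 59.2
```

Request:
{"name": "move_arm", "arguments": {"targets": [[[0,0,0,0,0,0,0.4],[0,0,0,0,0,0,0.4],[0,0,0,0,0,0,0.4],[0,0,0,0,0,0,0.4]]]}}

```text
time: 15.22
position: [517.3, 43.9, 40.7]
eef_rot: [-3.141, -0.001, -0.126]
force: [-0.8, -0.5, 0.0]
gripper_width: 0.704
finger_force: 0.0
```

Run:
```python
from gap import *
s=robot.observe(); c=robot.camera('wrist'); print(s['time'],s['position'],s['eef_rot'],s['force'],s['gripper_width'])
c['s']=s; np.save('w6.npy',c,allow_pickle=True); cv2.imwrite('pics/w6.png',c['pixels'])
```

```text
15.225 [517.31383787  43.93689307  40.6711075 ] [-3.14113791e+00 -1.47849354e-03 -1.26115389e-01] [-0.83478994 -0.48033356  0.0194049 ] 0.7038436732204819
```

View pics/w6.png

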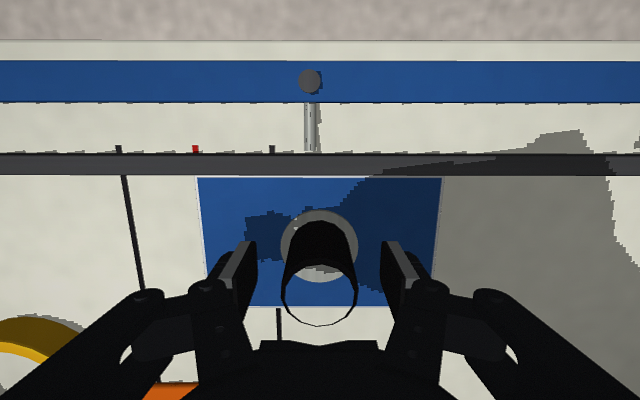

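Released; the panel is still flush and the red line is just hidden at the edge (stub at (195,149)). I'll rise and look straight down on the edge.

Request:
{"name": "move_arm", "arguments": {"targets": [[[0,0,-0.02,0,0,0,0.6],[0,0,-0.06,0,0,0,1],[0,0,-0.1,0,0,0,1],[0,-0.03,-0.12,0,0,0,1],[0,-0.065,-0.12,0,0,0,1],[0,-0.065,-0.12,0,0,0,1],[0,-0.065,-0.12,0,0,0,1]]]}}

```text
time: 16.15
position: [524.5, 107.5, 160.2]
eef_rot: [3.141, 0.001, -0.126]
force: [-0.5, 0.6, -0.1]
gripper_width: 1.001
finger_force: 0.0
```

Run:
```python
from gap import *
s=robot.observe(); c=robot.camera('wrist'); print(s['time'],s['position'],s['eef_rot'],s['force'])
c['s']=s; np.save('w7.npy',c,allow_pickle=True)
im=c['pixels']; cv2.imwrite('pics/w7.png',cv2.resize(im[100:220,250:390],None,fx=5,fy=5,interpolation=cv2.INTER_NEAREST))
for r in (150,170,190): print(r,im[r,300:345:1].tolist())
```

```text
16.15 [524.47467059 107.49973737 160.17215598] [ 3.14057268e+00  5.33916783e-04 -1.26452384e-01] [-0.50160595  0.56687242 -0.13037073]
150 [[149, 161, 161], [149, 161, 161], [149, 161, 162], [149, 161, 162], [149, 161, 162], [149, 160, 161], [149, 160, 161], [149, 160, 160], [149, 160, 160], [149, 160, 160], [149, 159, 160], [149, 159, 159], [149, 160, 160], [149, 159, 160], [150, 160, 160], [146, 157, 159], [103, 112, 142], [50, 50, 111], [148, 146, 141], [158, 156, 154], [109, 72, 47], [97, 52, 20], [98, 54, 23], [98, 54, 22], [98, 54, 22], [98, 53, 22], [98, 54, 22], [98, 54, 23], [98, 54, 21], [98, 54, 22], [98, 54, 22], [98, 54, 23], [96, 53, 21], [97, 52, 21], [97, 53, 22], [96, 52, 21], [96, 53, 21], [96, 53, 22], [95, 52, 20], [96, 53, 22], [96, 53, 22], [96, 52, 23], [96, 53, 22], [96, 53, 23], [97, 53, 22]]
170 [[150, 161, 162], [151, 161, 162], [150, 161, 160], [149, 160, 160], [150, 161, 161], [150, 161, 163], [143, 153, 154], [74, 79, 80], [78, 84, 84], [79, 85, 86], [80, 85, 86], [80, 86, 87], [80, 86, 87], [79, 85, 86], [80, 86, 87], [79, 85, 86], [56, 60, 77], [25, 24
[... 335 characters left out ...]
 12], [51, 28, 11], [51, 27, 12], [52, 28, 12]]
190 [[148, 159, 160], [147, 159, 159], [147, 159, 159], [148, 159, 159], [148, 158, 159], [148, 159, 159], [149, 161, 161], [138, 149, 149], [74, 80, 81], [77, 82, 83], [78, 84, 84], [79, 85, 85], [80, 86, 86], [80, 87, 87], [81, 87, 87], [80, 86, 87], [56, 61, 77], [26, 25, 57], [77, 76, 74], [78, 76, 74], [57, 37, 24], [49, 25, 6], [50, 26, 10], [50, 26, 9], [50, 26, 10], [50, 26, 9], [51, 27, 10], [51, 27, 13], [50, 26, 8], [50, 26, 10], [50, 27, 10], [51, 28, 13], [51, 28, 11], [51, 28, 14], [51, 27, 11], [51, 27, 12], [50, 26, 10], [52, 28, 12], [51, 27, 10], [50, 27, 8], [51, 28, 11], [50, 28, 12], [49, 27, 11], [50, 26, 9], [50, 26, 10]]
```

View pics/w7.png

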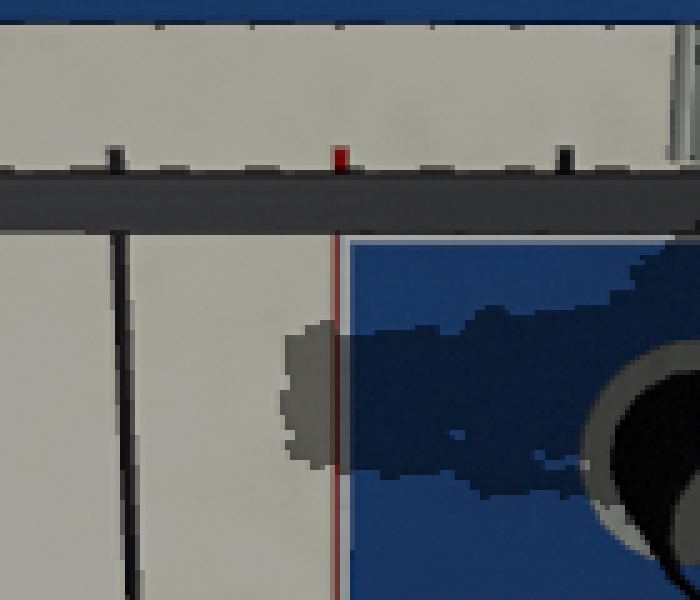

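The lead edge stands on the red line: about 1.2–1.3 mm of the 3 mm line shows beyond it (columns 316.5–317.8), so it is within roughly 0.3 mm of the middle. The long edge is flush on the strip, and the gripper is clear.

```bash
python3 -c "
from bench import robot
print(robot.finish_job())"
```

```text
the job is handed in; nothing more can be done
None
```

The job is handed in: the panel lies flush on the strip with its leading edge about 0.3 mm past the middle of the red line, within measuring error, and it has been let go with the gripper clear at 16 s.

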